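# Peel a parts tray off the sticky nest and hold it over the brazing mat

### The job

Take the topmost tray off the stack of nested white trays: it sticks in the nest, so grip it by its own pull tab and peel it, raising the tab corner first by about 2 cm while the opposite corner is still down in the tray below. Then carry it to the black rubber mat and hold it there level, right way up, centred over the mat and about 15 cm above the bench, ready for the next rims. Finish while still holding it still in the air; do not put it down or let go, and do not disturb the other things on the bench.

Things in the scene. Friction and masses are not known exactly. Their poses are not given: they have to be found in the camera images.
- tray: Topmost white tray, the one to take: moulded plastic, about 90 g, octagonal. Floor 130 (x) x 90 (y) mm, walls sloping out to 154 x 114 mm, 166 x 126 mm over the lip, 30 mm high. Origin: centre of its underside, z up; starts 36 mm above the bench. Upright pull tab outside its -x -y corner (tab). Held in the nest by clips (see near_corner); about 2 mm sideways play.
- tab (a point): Centre of the top tray's pull tab, an upright plate 10 mm thick, 30 mm long, 32 mm tall (16 mm above and below this point). Its length points outward at 45 degrees along the tray's (-x, -y); pinch it across its 10 mm. In the tray's frame this point is (-83.5, -63.5, 28) mm, 105 mm from the centre. Axes: the tray's.
- near_corner (a point): Rim of the top tray at the tab corner: (-66.6, -46.6, 30) mm in the tray's frame, same axes. The tray is stuck at four places (the clips of stack), each holding about 2 to 4 N and letting go once lifted about 8 mm. A level lift must break all four at once; raising this corner breaks them one after another.
- far_corner (a point): Rim of the top tray at the corner diagonally across: (66.6, 46.6, 30) mm in the tray's frame, same axes. The peel hinges about this rim corner. The tray twists a little between the fingers if the tab is gripped weakly or the corner is raised far beyond 0.15 rad of tilt before lifting away.
- stack: The three trays below, fixed, nested 12 mm apart, same centre and axes as the top one. Origin: centre of the underside, on the bench. Their tabs are at other corners and lower: tops at 68, 56, 44 mm above the bench, the top tray's at 80. Four small steel spring clips, 16 mm wide, press on the top tray's lip from its long sides at x = +-30, y = +-68 mm and reach 73 mm above the bench.
- mat: Black rubber mat, fixed, 200 (x) x 240 (y) x 4 mm; origin: centre of its underside. The tray is to be held over its centre.
- clamp: Brazing clamp, fixed, 50 x 90 mm, 47 mm tall, beyond the mat's +x edge. Origin: centre of its underside.
- rim_a: Wire spectacle rim lying on the mat, about 60 x 53 mm, 7 mm tall, origin at its centre underneath. Leave alone.
- rim_b: Another such rim on the mat. Leave alone.
- rim_c: Another such rim on the bench. Leave alone.
- screwdriver: Screwdriver lying on the bench, 150 mm. Leave alone.
- flux_jar: Small jar, 44 mm across, 40 mm tall. Leave alone.
- hinge_bin: Small blue open bin, 100 x 80 x 30 mm. Leave alone.
- pot: White plastic pot with a brush in it, 84 mm across, 80 mm tall (brush to 124 mm). Leave alone.
- carton: Cardboard carton, 90 x 60 x 50 mm. Leave alone.
Mind the look-alikes: they are no part of the job. What is shaped like the tray but orange or turquoise is not meant.

How it is judged (in metres and radians):
On the way, in this order (a step that is already met when the one before it is completed fails the run):
1. the tab corner is lifted 15 mm or more out of its place while the opposite corner is still down (less than 6 mm up) (z of near_corner in the frame of stack above 0.081 m and z of far_corner in the frame of stack below 0.072 m and horizontal distance between tray and stack below 0.03 m), for 0.1 s.
2. the whole tray is clear above the stack, held in the fingers (z of tray in the frame of stack above 0.075 m and contact force between the fingers and tray above 1 N), for 0.1 s.
At the end, for the whole second after the job is handed in: The tray is held in the fingers, at rest, touching nothing else, its centre within 60 mm of the mat's centre (seen from above), its underside 90 to 220 mm above the bench, level within 0.25 rad and right way up (horizontal distance between tray and mat below 0.06 m and height (world z) of tray between 0.09 and 0.22 m and angle between tray's own z axis and vertical below 0.25 rad and linear speed of tray below 0.05 m/s and contact force between the fingers and tray above 1 N and contact force between tray and stack below 0.05 N and contact force between tray and clamp below 0.05 N and contact force between tray and pot below 0.05 N and contact force between tray and flux_jar below 0.05 N); the arm keeps its last pose, push and grip.
It fails at once if another thing on the bench is moved more than 30 mm (distance of any of rim_a, rim_b, rim_c, screwdriver, flux_jar, hinge_bin, pot, carton from where it was at the start of the episode above 0.03 m).
It also fails if it takes over 35 s, if anything falls off the work surface, if the arm or the gripper's body presses on something with over 40 N, if the wrist force passes 120 N, or if a joint passes its speed limit or range.

### The arm

A 6-joint arm with a two-finger parallel gripper is mounted at the origin on the work surface. World frame = base frame: x ahead of the robot, y to its left, z up, the work surface at z = 0. Lengths are in m, angles in degrees, forces in N, time in s.
With the tool pointing down it reaches from about 0.25 to 0.725 m from the base axis. Payload 9.7 kg.
Tool frame: the origin (TCP) lies at the very end of the fingers, on their centre line; the grasp point (between the pads) lies 19 mm behind it; z points along the fingers, y is the line along which they close (so a half turn about z gives the same grasp; the last joint's range is limited). The gripper opens to 85 mm and grips with 20 to 120 N. Pads are 22 mm wide; open, the fingers measure 114 mm over their backs; the gripper's body (76 mm by 85 mm) begins 54 mm behind the grasp point. The pads swing forward as they close: fully open they stand 13 mm farther back than shut.
Start: joints at [-68.87, 4.979, 10.078, 95.1, 0, 90], TCP at [0.198, -0.513, 0.231] pointing down, gripper open.
Joint ranges: [-179.16, 179.16], [-48.56, 103.87], [-65.8, 70.77], [-126.05, 130.52], [-82.76, 87.17], [-180, 180]. Speed limits (degrees/s): [127.2, 127.2, 147.25, 180, 180, 180].

### API

Orientations are given as [roll, pitch, yaw] about the fixed x, y, z axes, in that order (R = Rz(yaw) Ry(pitch) Rx(roll)).
In Python, from workcell import bot gives the robot as it stands.
- The arm moves only by the tool step_arm, never from a script. Its argument "targets" is a list of rows, each a list of 3 entries, a list of its own where there are three numbers: the opening, from 0 (shut) to 1 (fully open), then the shift along the world's x, y, z in mm, then the turn, a rotation vector about the world's x, y, z in rad. In form: [[grip, [tx, ty, tz], [wx, wy, wz]], ...]. A call has 1 to 8 rows; each row is the pose to reach, as a shift and turn from the pose commanded when the call began; what a row does not reach only later rows make up. A row lasts 1/10 s, in which the tool goes at most 50 mm and 8.59 degrees, less where a joint would pass 70% of its speed; a pose out of reach is approached as far as the arm can. A call with a gripper value outside its range is refused whole. The fingers move at their own pace and stop on an object; "force" is the grip in N (left out, the last holds). Time passes only in rows, so rows that repeat a pose let the fingers close. It gives the time, the measured TCP pose, the force, the opening and the grip force at its end, in the units of the state.
- bot.get_obs(): the state, without advancing time (a new reading comes with each control period).
- bot.camera(name): name is "scene" or "top" or "wrist"; returns (picture, depth): 480x640x3 uint8, red, green, blue; 480x640 float32, m along the optical axis (not along the pixel's ray), 0 where there is no reading.
- bot.camera_params(name): a dict with "K" (3x3 intrinsics, pixels), "R" (3x3) and "t" (3): a world point X has camera coordinates R X + t. Camera axes: x right, y down, z forward; pixel columns grow to the right and rows downward; lengths in m; the calibration is good to about 2 mm. A picture is of the moment at which its call begins: read the wrist's pose just before it. camera_params takes no time and is no camera call; for the wrist camera it gives the pose at the moment of the call.
- bot.job_done(): hands the job in; it is judged then, once.
The state is a dict: "time": time; "q": joint angles; "qd": joint speeds; "joint_efforts": joint torques, N m; "ee_pos": TCP position; "tcp_rot": TCP orientation; "wrist_force": force on the tool from outside, world axes, zero at the start; "torque": the same for the moment, N m; "opening": finger opening in m; "grasp_force": force on a finger pad.
Only numpy, scipy, OpenCV 4.12 (cv2) and the standard library are available. Lean on these libraries where they do the work, as an engineer would, in place of code of your own. Each camera call takes 0.05 s, during which the arm holds its last target. There are 200 camera calls.

## Working session

There is one attempt and no reset: what is moved stays moved. The work goes in short steps, Python scripts to look and compute and a tool call to move; the robot and the scene stay as the last step left them, time stands still between calls to the robot, and variables do not carry over. Pictures are saved under pics/ and viewed, at most 10 in all, crops included, and the job is handed in when it is done.

Besides the shell and the picture viewer there is one more tool, called after "Call:" as name(argument=value, ...), one argument or row to a line, values as JSON. step_arm: Moves the arm, as the interface text tells. Its arguments: {"type":"object","properties":{"targets":{"type":"array","items":{"type":"array"}},"force":{"type":"number"}},"required":["targets"]}

```bash
mkdir -p pics
python3 - <<'E'
from workcell import bot
import cv2,numpy as np,pickle
d={}
for n in("scene","top"):
    im,dp=bot.camera(n);d[n]=(im,dp,bot.camera_params(n))
    cv2.imwrite(f"pics/{n}.png",im[:,:,::-1]);p=d[n][2];print(n,np.round(p["K"],1).tolist(),np.round(-p["R"].T@p["t"],3))
pickle.dump(d,open("d.pkl","wb"));o=bot.get_obs();print({k:o[k] for k in("time","ee_pos","tcp_rot","opening")})
E
```

```text
scene [[447.2, 0.0, 315.4], [0.0, 447.2, 248.5], [0.0, 0.0, 1.0]] [0.972 0.601 1.143]
top [[435.9, 0.0, 322.7], [0.0, 435.9, 237.4], [0.0, 0.0, 1.0]] [0.357 0.015 1.083]
{'time': 0.1, 'ee_pos': array([ 0.19821693, -0.51282011,  0.2306486 ]), 'tcp_rot': array([-1.79931858e+02, -4.00324941e-04,  2.11314794e+01]), 'opening': 0.08525595183843862}
```

View pics/scene.png

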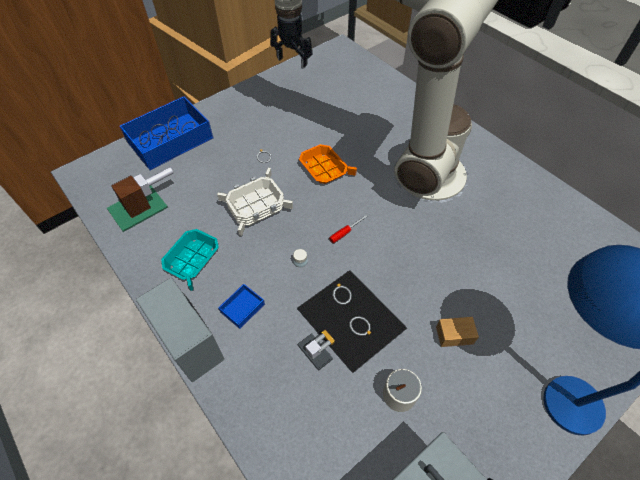

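View pics/top.png

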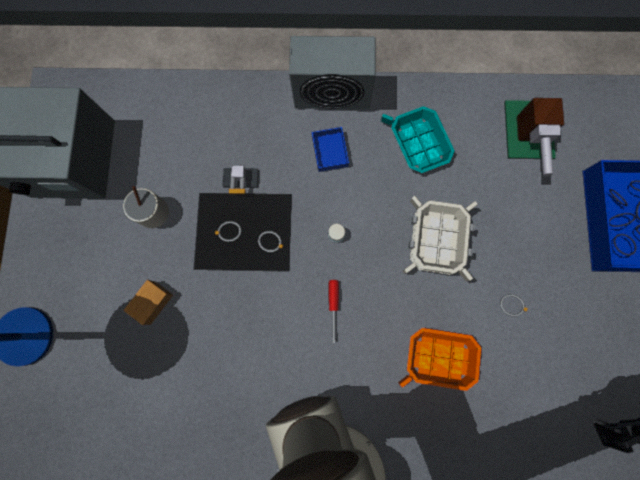

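```bash
cat > h.py <<'E'
import numpy as np,cv2,pickle
def world(dp,p,u,v):
    z=dp[v,u];K=p["K"];c=np.stack([(u-K[0,2])*z/K[0,0],(v-K[1,2])*z/K[1,1],z],-1)
    return (c-p["t"])@p["R"]
def proj(p,X):
    c=np.atleast_2d(X)@p["R"].T+p["t"];q=c@p["K"].T;return q[:,:2]/q[:,2:]
E
python3 - <<'E'
from h import *
d=pickle.load(open("d.pkl","rb"))
a=cv2.resize(d["top"][0][190:290,395:495],(600,600),interpolation=cv2.INTER_CUBIC)
b=cv2.resize(d["scene"][0][160:240,210:300],(675,600),interpolation=cv2.INTER_CUBIC)
cv2.imwrite("pics/c.png",cv2.resize(np.hstack([a,b]),(800,376))[:,:,::-1])
im,dp,p=d["top"]
v,u=np.mgrid[185:295,395:495];X=world(dp,p,u.ravel(),v.ravel());
c=X[X[:,2]>.03][:,:2].mean(0);print(c)
r=np.linalg.norm(X[:,:2]-c,axis=1);a=np.degrees(np.arctan2(X[:,1]-c[1],X[:,0]-c[0]))
for lo in range(-180,180,15):
    m=(r>.09)&(r<.125)&(a>=lo)&(a<lo+15)&(X[:,2]>.03);print(lo,m.sum(),np.round(np.sort(X[m,2])[-6:]*1e3))
v,u=np.mgrid[190:275,190:297];X=world(dp,p,u.ravel(),v.ravel());m=im[v.ravel(),u.ravel()].max(1)<45
Y=X[m&(X[:,2]<.015)];r=cv2.minAreaRect(Y[:,:2].astype(np.float32));print("mat",r, Y[:,2].mean())
for n in("top","scene"):print(n,np.round(proj(d[n][2],[[*c,.06],[*r[0],.004]])))
E
```

```text
[ 0.55402189 -0.24556576]
-180 0 []
-165 45 [79. 80. 80. 80. 81. 81.]
-150 52 [82. 82. 82. 82. 83. 83.]
-135 0 []
-120 0 []
-105 0 []
-90 0 []
-75 0 []
-60 12 [68. 68. 69. 69. 69. 71.]
-45 56 [70. 70. 70. 70. 70. 71.]
-30 5 [64. 65. 65. 65. 67.]
-15 0 []
0 3 [62. 67. 67.]
15 43 [60. 63. 64. 66. 67. 70.]
30 28 [43. 44. 45. 45. 45. 45.]
45 0 []
60 0 []
75 0 []
90 0 []
105 0 []
120 35 [57. 58. 58. 58. 59. 60.]
135 22 [57. 57. 57. 57. 59. 60.]
150 0 []
165 0 []
mat ((0.574181318283081, 0.2375490516424179), (0.20016244053840637, 0.236745223402977), 0.32401955127716064) 0.003355834386236516
top [[440. 238.]
 [243. 230.]]
scene [[255. 197.]
 [350. 318.]]
```

View pics/c.png

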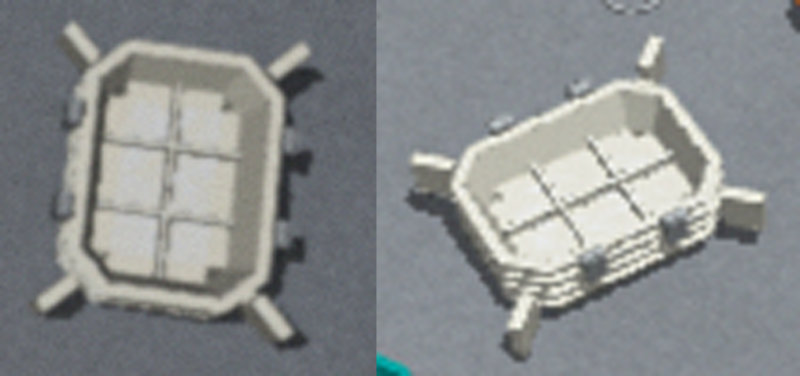

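Candidates: the white stack at top-view pixel (440,238), the orange tray at (443,358) and the turquoise tray at (423,140). The white stack is the one. In the crop its tallest tab (about 81 mm in the depth) is at lower right, (270,318), which is the tray's -x -y corner, so the yaw is about -9°. I'll move there for wrist views.

Call:
step_arm(
  targets=[
    [0.6, [40, 30, 0], [0, 0, 0.04]],
    [0.6, [80, 62, 0], [0, 0, 0.09]],
    [0.6, [120, 95, 0], [0, 0, 0.14]],
    [0.6, [160, 127, 0], [0, 0, 0.19]],
    [0.6, [200, 160, 0], [0, 0, 0.24]],
    [0.6, [240, 190, 0], [0, 0, 0.26]],
    [0.6, [240, 190, 0], [0, 0, 0.26]],
  ],
)

```text
time: 0.8
ee_pos: [0.4414, -0.3197, 0.2305]
tcp_rot: [-179.9, -0.0, 36.3]
wrist_force: [0.1, -0.6, 0.2]
opening: 0.051
grasp_force: 0.0
```

Run:
```python
from h import *
from workcell import bot
p=bot.camera_params("wrist");im,dp=bot.camera("wrist");o=bot.get_obs()
pickle.dump((im,dp,p),open("w1.pkl","wb"));cv2.imwrite("pics/w1.png",im[:,:,::-1])
print(o["time"],o["ee_pos"],o["tcp_rot"],o["opening"],-p["R"].T@p["t"])
```

```text
0.85 [ 0.44046426 -0.32066815  0.23056066] [-1.79936721e+02 -5.29204490e-03  3.62775591e+01] 0.05114633118096604 [ 0.50722001 -0.27037118  0.37329262]
```

View pics/w1.png

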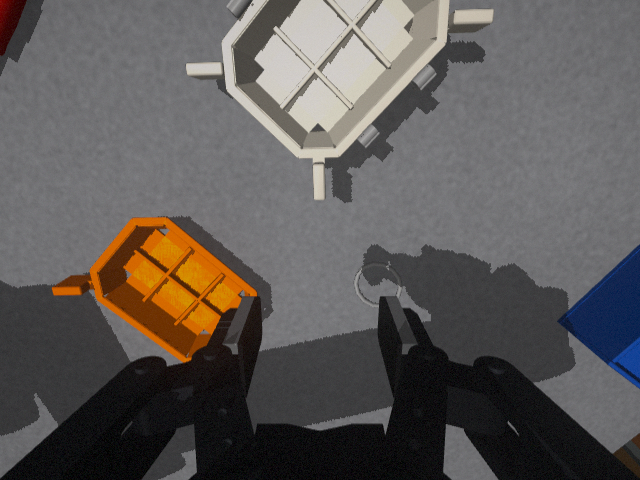

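The tray's tab shows at (319,165–199), already upright in the image, so the yaw matches. Next I'll take a second wrist view from another place, with crops to read the tab corners.

Call:
step_arm(
  targets=[
    [0.6, [-15, 20, 10], [0, 0, 0]],
    [0.6, [-30, 40, 20], [0, 0, 0]],
    [0.6, [-30, 40, 20], [0, 0, 0]],
    [0.6, [-30, 40, 20], [0, 0, 0]],
  ],
)

```text
time: 1.25
ee_pos: [0.4078, -0.2837, 0.2516]
tcp_rot: [179.9, -0.0, 36.0]
wrist_force: [0.6, -0.1, -0.2]
opening: 0.0513
grasp_force: 0.0
```

Run:
```python
from h import *
from workcell import bot
p=bot.camera_params("wrist");im,dp=bot.camera("wrist");o=bot.get_obs()
pickle.dump((im,dp,p),open("w2.pkl","wb"))
print(o["time"],o["ee_pos"],o["tcp_rot"])
a,da,pa=pickle.load(open("w1.pkl","rb"))
q=proj(p,[[.462,-.295,.08]])[0];x,y=np.round(q).astype(int);x0,y0=max(x-50,0),max(y-50,0);print("crop2 origin",x0,y0)
C=lambda i,x,y:cv2.resize(i[y:y+100,x:x+100],(400,400),interpolation=cv2.INTER_CUBIC)
cv2.imwrite("pics/c2.png",np.hstack([C(a,270,120),C(im,x0,y0)])[:,:,::-1])
# depth-based: tab top face points
for i,d,pp in((a,da,pa),(im,dp,p)):
    v,u=np.mgrid[0:300,60:600];v=v.ravel();u=u.ravel();X=world(d,pp,u,v)
    m=(X[:,2]>.074)&(X[:,2]<.095)&(np.hypot(X[:,0]-.46,X[:,1]+.297)<.04)&(d[v,u]>0)
    Y=X[m];print(m.sum(),cv2.minAreaRect((Y[:,:2]*1e3).astype(np.float32)),np.median(Y[:,2]))
    m=(X[:,2]>.060)&(X[:,2]<.0695)&(np.hypot(X[:,0]-.554,X[:,1]+.246)<.092)&(i[v,u].min(1)>100)
    print("lip",m.sum(),cv2.minAreaRect((X[m][:,:2]*1e3).astype(np.float32)))
```

```text
1.3 [ 0.40799315 -0.2838596   0.25101224] [1.79983403e+02 6.72425264e-03 3.59683641e+01]
crop2 origin 318 123
439 ((467.17987060546875, -298.88153076171875), (29.410507202148438, 9.969160079956055), 36.7308464050293) 0.07995764279614143
lip 5570 ((532.4977416992188, -264.8210144042969), (118.72416687011719, 171.18301391601562), 36.64496612548828)
420 ((466.88787841796875, -298.7162780761719), (29.35674285888672, 10.267208099365234), 37.91033172607422) 0.07987102342485058
lip 5094 ((531.5711059570312, -265.52880859375), (119.90420532226562, 171.75656127929688), 36.42864227294922)
```

View pics/c2.png

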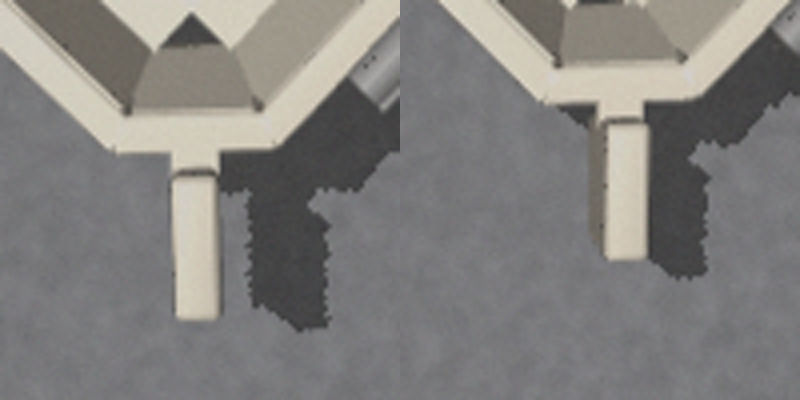

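Both crops show the tab's top face clearly: its centre is at pixel (319.1,181.8) in view 1 and (374.8,171.0) in view 2. Triangulating from these.

Run:
```python
from h import *
from workcell import bot
P=[];q=[np.array([319.1,181.8]),np.array([374.75,171.])]
for f in("w1.pkl","w2.pkl"):
    p=pickle.load(open(f,"rb"))[2];P.append(p["K"]@np.c_[p["R"],p["t"]])
X=cv2.triangulatePoints(P[0],P[1],q[0][:,None],q[1][:,None]).ravel();X=X[:3]/X[3];print("tab top",X)
o=bot.get_obs();e=o["ee_pos"]
print("move to hover/grasp mm", ((np.array([*X[:2],.045])-e)*1e3).round(1))
# peel plan: rotations about far corner (rim) in world
y=np.radians(-7.8);R=np.array([[np.cos(y),-np.sin(y),0],[np.sin(y),np.cos(y),0],[0,0,1]])
c=np.array([*X[:2],.064])-R@[.0835,.0635,.028]*np.array([-1,-1,1]) if 0 else np.array([*X[:2],.064])-R@[-.0835,-.0635,.028];print("tray",c)
far=c+R@[.0666,.0466,.030];n=R@[-.0666,-.0466,0];n/=np.linalg.norm(n);w=np.cross(n,[0,0,1]);print("axis",w)
tcp=np.array([*X[:2],.045])
for a in(.03,.06,.09,.12,.135,.15):
    A=cv2.Rodrigues(w*a)[0];print(a,((A@(tcp-far)+far-tcp)*1e3).round(1),(w*a).round(4))
print("mat shift",(np.array([.574,.2375])-c[:2])*1e3)
```

```text
tab top [ 0.46673134 -0.29944406  0.07813267]
move to hover/grasp mm [  58.7  -15.6 -206. ]
tray [ 0.55807672 -0.24786382  0.036     ]
axis [-0.45679475  0.88957212  0.        ]
0.03 [-0.5 -0.2  5.6] [-0.0137  0.0267  0.    ]
0.06 [-0.8 -0.4 11.2] [-0.0274  0.0534  0.    ]
0.09 [-1.  -0.5 16.8] [-0.0411  0.0801  0.    ]
0.12 [-1.  -0.5 22.4] [-0.0548  0.1067  0.    ]
0.135 [-1.  -0.5 25.2] [-0.0617  0.1201  0.    ]
0.15 [-0.9 -0.5 28. ] [-0.0685  0.1334  0.    ]
mat shift [ 15.92327521 485.3638196 ]
```

Call:
step_arm(
  targets=[
    [0.6, [25, -7, -35], [0, 0, 0.01]],
    [0.6, [50, -13, -70], [0, 0, 0.02]],
    [0.6, [59, -15.5, -105], [0, 0, 0.02]],
    [0.6, [59, -15.5, -130], [0, 0, 0.02]],
    [0.6, [59, -15.5, -150], [0, 0, 0.02]],
    [0.6, [59, -15.5, -150], [0, 0, 0.02]],
  ],
)

```text
time: 1.9
ee_pos: [0.4657, -0.2983, 0.0972]
tcp_rot: [-179.7, 0.1, 37.1]
wrist_force: [-0.4, 0.4, 0.6]
opening: 0.0513
grasp_force: 0.0
```

Run:
```python
from h import *
from workcell import bot
im,dp=bot.camera("wrist");o=bot.get_obs();print(o["ee_pos"],o["tcp_rot"])
cv2.imwrite("pics/w3.png",im[:,:,::-1])
```

```text
[ 0.46633808 -0.29867916  0.09944745] [-1.79805797e+02  7.62082914e-02  3.71258403e+01]
```

View pics/w3.png

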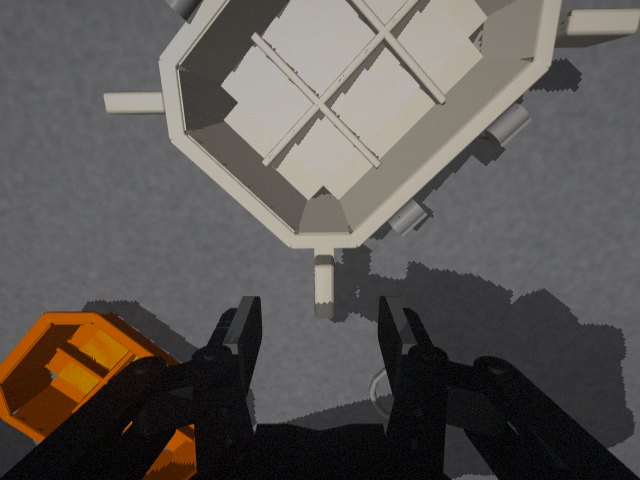

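The tab at (323,255–318) is centred between the fingers, whose inner edges are at x=260 and x=380. Descending and gripping.

Call:
step_arm(
  targets=[
    [0.6, [0, 0, -20], [0, 0, 0]],
    [0.6, [0, 0, -40], [0, 0, 0]],
    [0.6, [0, 0, -56], [0, 0, 0]],
    [0.6, [0, 0, -56], [0, 0, 0]],
  ],
)

```text
time: 2.35
ee_pos: [0.4667, -0.2986, 0.0444]
tcp_rot: [-179.9, 0.0, 37.1]
wrist_force: [-0.4, -0.2, 0.3]
opening: 0.0514
grasp_force: 0.0
```

Call:
step_arm(
  targets=[
    [0, [0, 0, 0], [0, 0, 0]],
    [0, [0, 0, 0], [0, 0, 0]],
    [0, [0, 0, 0], [0, 0, 0]],
    [0, [0, 0, 0], [0, 0, 0]],
    [0, [0, 0, 0], [0, 0, 0]],
    [0, [0, 0, 0], [0, 0, 0]],
  ],
  force=90,
)

```text
time: 2.95
ee_pos: [0.4677, -0.2989, 0.0467]
tcp_rot: [179.9, -0.0, 37.2]
wrist_force: [-1.8, -0.8, 5.7]
opening: 0.0093
grasp_force: 87.8
```

Firm grip: 9.3 mm opening, 88 N. Peeling about the far corner.

Call:
step_arm(
  targets=[
    [0, [-0.2, -0.1, 2.8], [-0.007, 0.013, 0]],
    [0, [-0.5, -0.2, 5.6], [-0.014, 0.027, 0]],
    [0, [-0.6, -0.3, 8.4], [-0.021, 0.04, 0]],
    [0, [-0.8, -0.4, 11.2], [-0.027, 0.053, 0]],
    [0, [-0.9, -0.4, 14], [-0.034, 0.067, 0]],
    [0, [-1, -0.5, 16.8], [-0.041, 0.08, 0]],
    [0, [-1, -0.5, 19.6], [-0.048, 0.093, 0]],
    [0, [-1, -0.5, 22.4], [-0.055, 0.107, 0]],
  ],
)

```text
time: 3.75
ee_pos: [0.466, -0.2992, 0.0677]
tcp_rot: [-178.8, 6.9, 37.2]
wrist_force: [0.2, -1.3, -3.5]
opening: 0.0087
grasp_force: 87.5
```

Call:
step_arm(
  targets=[
    [0, [0, 0, 0], [0, 0, 0]],
    [0, [0, 0, 0], [0, 0, 0]],
    [0, [0, 0, 0], [0, 0, 0]],
  ],
)

```text
time: 4.05
ee_pos: [0.4665, -0.2994, 0.0683]
tcp_rot: [-178.9, 6.8, 37.2]
wrist_force: [-1.0, -4.7, 3.6]
opening: 0.0087
grasp_force: 88.9
```

```bash
cat > est.py <<'E'
from h import *
from workcell import bot
p=bot.camera_params("wrist");im,dp=bot.camera("wrist");o=bot.get_obs();print(o["time"],o["ee_pos"],o["tcp_rot"],o["opening"],o["grasp_force"],o["wrist_force"])
# fit plane to the tray floor, seen by the wrist camera (white pixels)
v,u=np.mgrid[0:320:2,60:600:2];v=v.ravel();u=u.ravel();X=world(dp,p,u,v);m=(im[v,u].min(1)>150)&(dp[v,u]>0)
c=o["ee_pos"]+[.091,.052,0];m&=np.hypot(*(X-c)[:,:2].T)<.05;X=X[m]
for _ in range(6):
    k=X.mean(0);N=np.linalg.svd(X-k,full_matrices=False)[2][2];N*=np.sign(N[2]);r=abs((X-k)@N);X=X[r<max(.0025,np.quantile(r,.7))]
far=np.array([.5580,-.2479])+[.0723,.0371]
f=lambda xy:k[2]-((np.array(xy)-k[:2])@N[:2])/N[2]
print("n",len(X),"normal",N.round(4),"tilt",np.arccos(N[2]).round(3),"floor z at near/centre/far mm",[round(f(q)*1e3,1) for q in((.4857,-.285),(.558,-.2479),far)])
cv2.imwrite("pics/last.png",im[:,:,::-1])
E
python3 est.py
```

```text
4.1 [ 0.46642436 -0.29944313  0.06825467] [-178.87084146    6.75768228   37.19572955] 0.008958865927246996 88.9253032207489 [-0.67242437 -3.73138589  3.58993515]
n 7441 normal [0.1057 0.0522 0.993 ] tilt 0.118 floor z at near/centre/far mm [np.float64(57.9), np.float64(48.2), np.float64(38.6)]
```

The peel worked: near side up about 20 mm, far side about 0, tilt 0.118 rad, held for 0.3 s. Now lifting clear, then levelling.

Call:
step_arm(
  targets=[
    [0, [0, 0, 4], [0, 0, 0]],
    [0, [0, 0, 9], [0, 0, 0]],
    [0, [0, 0, 15], [0, 0, 0]],
    [0, [0, 0, 23], [0, 0, 0]],
    [0, [0, 0, 33], [0, 0, 0]],
    [0, [0, 0, 45], [0, 0, 0]],
    [0, [0, 0, 57], [0, 0, 0]],
    [0, [0, 0, 67], [0, 0, 0]],
  ],
)

```text
time: 4.9
ee_pos: [0.4665, -0.2991, 0.1362]
tcp_rot: [-178.9, 6.8, 37.2]
wrist_force: [-0.5, 0.0, -1.3]
opening: 0.0086
grasp_force: 88.4
```

Call:
step_arm(
  targets=[
    [0, [0, 0, 8], [0.014, -0.027, 0]],
    [0, [0, 0, 16], [0.028, -0.054, 0]],
    [0, [0, 0, 22], [0.042, -0.08, 0]],
    [0, [0, 0, 26], [0.055, -0.107, 0]],
    [0, [0, 0, 28], [0.055, -0.107, 0]],
    [0, [0, 0, 28], [0.055, -0.107, 0]],
  ],
)

```text
time: 5.5
ee_pos: [0.466, -0.2993, 0.163]
tcp_rot: [180.0, -0.0, 37.1]
wrist_force: [-0.3, 0.8, -1.1]
opening: 0.0088
grasp_force: 88.4
```

```bash
python3 est.py
```

```text
5.55 [ 0.46609347 -0.29909905  0.1626004 ] [-1.79994828e+02  1.18349036e-02  3.71517454e+01] 0.008878615429596568 88.37992429733276 [-0.24042752  0.35846437 -1.66883011]
n 6967 normal [0.0041 0.0027 1.    ] tilt 0.005 floor z at near/centre/far mm [np.float64(155.2), np.float64(154.8), np.float64(154.5)]
```

View pics/last.png

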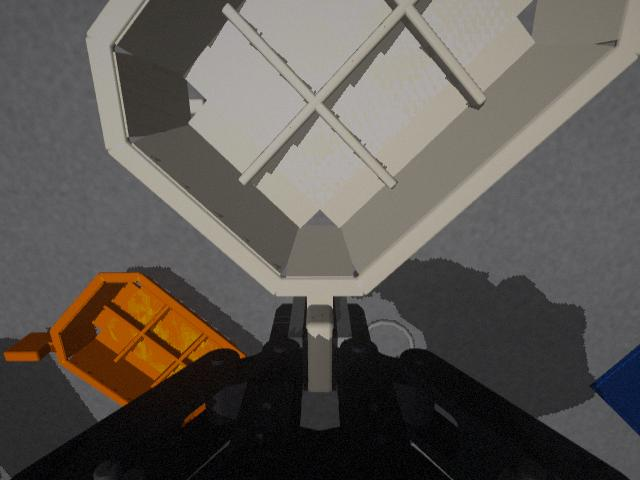

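The tray is gripped, level (tilt 0.005 rad) and clear, with its floor at about 155 mm. Carrying it +16, +485 mm to the mat.

Call:
step_arm(
  targets=[
    [0, [0, 5, 0], [0, 0, 0]],
    [0, [1, 15, 0], [0, 0, 0]],
    [0, [1, 30, 0], [0, 0, 0]],
    [0, [2, 50, 0], [0, 0, 0]],
    [0, [3, 73, 0], [0, 0, 0]],
    [0, [3, 97, 0], [0, 0, 0]],
    [0, [4, 121, 0], [0, 0, 0]],
    [0, [5, 145, 0], [0, 0, 0]],
  ],
)

```text
time: 6.35
ee_pos: [0.471, -0.1519, 0.1627]
tcp_rot: [-180.0, -0.0, 37.2]
wrist_force: [-0.1, -0.4, -0.6]
opening: 0.0087
grasp_force: 88.4
```

Call:
step_arm(
  targets=[
    [0, [1, 24, 0], [0, 0, 0]],
    [0, [2, 48, 0], [0, 0, 0]],
    [0, [2, 72, 0], [0, 0, 0]],
    [0, [3, 96, 0], [0, 0, 0]],
    [0, [4, 120, 0], [0, 0, 0]],
    [0, [5, 144, 0], [0, 0, 0]],
    [0, [6, 168, 0], [0, 0, 0]],
    [0, [6, 192, 0], [0, 0, 0]],
  ],
)

```text
time: 7.15
ee_pos: [0.4766, 0.04, 0.1627]
tcp_rot: [-180.0, -0.0, 37.2]
wrist_force: [0.2, -0.3, -0.2]
opening: 0.0087
grasp_force: 88.4
```

Call:
step_arm(
  targets=[
    [0, [1, 24, 0], [0, 0, 0]],
    [0, [2, 48, 0], [0, 0, 0]],
    [0, [3, 72, 0], [0, 0, 0]],
    [0, [4, 95, 0], [0, 0, 0]],
    [0, [4, 115, 0], [0, 0, 0]],
    [0, [5, 131, 0], [0, 0, 0]],
    [0, [5, 142, 0], [0, 0, 0]],
    [0, [5, 148, 0], [0, 0, 0]],
  ],
)

```text
time: 7.95
ee_pos: [0.4819, 0.187, 0.1626]
tcp_rot: [-180.0, 0.0, 37.2]
wrist_force: [-0.9, -0.2, -0.6]
opening: 0.0089
grasp_force: 88.4
```

Call:
step_arm(
  targets=[
    [0, [0, 0, 0], [0, 0, 0]],
    [0, [0, 0, 0], [0, 0, 0]],
    [0, [0, 0, 0], [0, 0, 0]],
    [0, [0, 0, 0], [0, 0, 0]],
    [0, [0, 0, 0], [0, 0, 0]],
  ],
)

```text
time: 8.45
ee_pos: [0.4823, 0.1856, 0.1627]
tcp_rot: [180.0, -0.0, 37.1]
wrist_force: [-0.9, 0.4, -0.8]
opening: 0.0088
grasp_force: 88.4
```

```bash
python3 est.py
python3 - <<'E'
from h import *
from workcell import bot
im,dp=bot.camera("top");cv2.imwrite("pics/t2.png",im[:,:,::-1])
p=bot.camera_params("top")
v,u=np.mgrid[140:330,130:340];v=v.ravel();u=u.ravel();X=world(dp,p,u,v)
m=(X[:,2]>.14)&(X[:,2]<.195)&(im[v,u].min(1)>120)&(abs(X[:,0]-.574)<.1)&(abs(X[:,1]-.2375)<.09)
print(m.sum(),cv2.minAreaRect((X[m][:,:2]*1e3).astype(np.float32)),np.percentile(X[m][:,2],[5,50,95]))
E
```

```text
8.5 [0.4823517  0.18565016 0.16273618] [ 1.79996497e+02 -5.23502818e-03  3.71385261e+01] 0.008748395464337871 88.37199926376343 [-0.08028694  0.00407486 -0.73726387]
n 6779 normal [0.0038 0.0011 1.    ] tilt 0.004 floor z at near/centre/far mm [np.float64(155.6), np.float64(155.3), np.float64(155.0)]
682 ((598.6595458984375, 188.9395751953125), (128.18919372558594, 52.25407409667969), 15.63917350769043) [0.15239647 0.16500717 0.1825658 ]
```

View pics/t2.png

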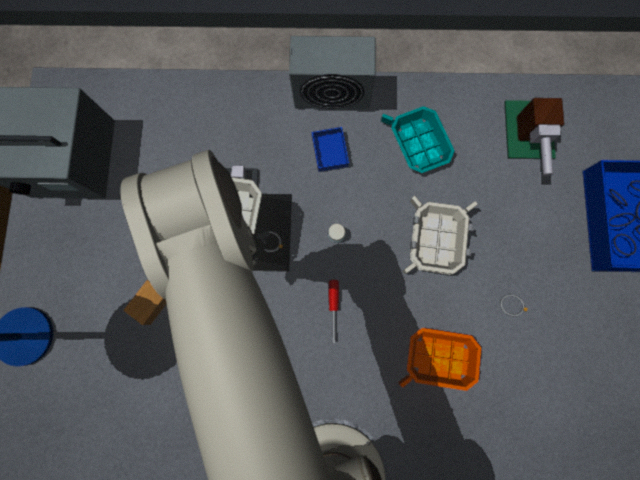

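The top view shows the tray (right lip at (262,205)) held over the mat, the other things unmoved, and the stack without its fourth tab. By the tool pose its centre is within a few mm of the mat's, level, with its floor at about 155 mm.

```bash
python3 -c "
from workcell import bot
print(bot.job_done())"
```

```text
the job is handed in; nothing more can be done
None
```

The topmost white tray was peeled off tab corner first (near side up about 20 mm, far side still down) and handed in while held still and level, about 15 cm above the bench. From the tool pose it is centred over the mat to within a few mm; the verdict was not shown.

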